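# Shut the drip water and push up the counterweighted splash guard of a jade-carving spindle

### The arm

A 6-joint arm with a two-finger parallel gripper is mounted at the origin on the work surface. World frame = base frame: x ahead of the robot, y to its left, z up, the work surface at z = 0. Lengths are in m, angles in rad, forces in N, time in s.
With the tool pointing down it reaches from about 0.275 to 0.825 m from the base axis. Payload 4.9 kg.
Tool frame: the origin (TCP) lies at the very end of the fingers, on their centre line; the grasp point (between the pads) lies 19 mm behind it; z points along the fingers, y is the line along which they close (so a half turn about z gives the same grasp; the last joint's range is limited). The gripper opens to 85 mm and grips with 20 to 120 N. Pads are 22 mm wide; open, the fingers measure 114 mm over their backs; the gripper's body (76 mm by 85 mm) begins 54 mm behind the grasp point. The pads swing forward as they close: fully open they stand 13 mm farther back than shut.
Start: joints at [1.032, 0.326, -0.193, 1.052, 0, 1.437], TCP at [0.217, 0.506, 0.231] pointing down, gripper open.
Joint ranges: [-2.65, 2.65], [-0.97, 1.79], [-1.3, 1.35], [-1.93, 2.1], [-1.47, 1.37], [-3.14, 3.14]. Speed limits (rad/s): [2.57, 2.57, 3.14, 3.14, 3.14, 3.14].

### API

Orientations are given as a unit quaternion [x, y, z, w].
In Python, from rig import get_obs, get_image, job_done gives the robot as it stands. The module is installed in compiled form; this text tells all that it offers.
- The arm moves only by the tool jog_arm, never from a script. Its argument "rows" is a list of rows, each an object with "translation": the shift along the world's x, y, z in cm, a list of three; "rot": the turn, a rotation vector about the world's x, y, z in degrees, a list of three; "claw": the opening, from -1 (shut) to 1 (fully open). A call has 1 to 20 rows; each row is the pose to reach, as a shift and turn from the pose commanded when the call began; what a row does not reach only later rows make up. A row lasts 1/8 s, in which the tool goes at most 62.5 mm and 10.7 degrees, less where a joint would pass 70% of its speed; a pose out of reach is approached as far as the arm can. A call with a gripper value outside its range is refused whole. The fingers move at their own pace and stop on an object; "grip_force" is the grip in N (left out, the last holds). Time passes only in rows, so rows that repeat a pose let the fingers close. It gives the time, the measured TCP pose, the force, the opening and the grip force at its end, in the units of the state.
- get_obs(): the state, without advancing time (a new reading comes with each control period).
- get_image(name): name is "side" or "top"; returns a dict with "color" (384x512x3 uint8, red, green, blue), "fx", "fy", "cx", "cy" (pixels), "k1" (the pictures are not rectified: a ray, as slopes to the right and down, at radius r is drawn at 1 + k1 r^2 times it, then the intrinsics apply), "R" (3x3) and "t" (3): a world point X has camera coordinates R X + t. Camera axes: x right, y down, z forward; pixel columns grow to the right and rows downward; lengths in m; the calibration is good to about 2 mm. A picture is of the moment at which its call begins. There is no depth.
- job_done(): hands the job in; it is judged then, once.
The state is a dict: "t": time; "joints": joint angles; "joint_vel": joint speeds; "effort": joint torques, N m; "eef_pos": TCP position; "eef_rot": TCP orientation; "wrist_force": force on the tool from outside, world axes, zero at the start; "moment": the same for the moment, N m; "gripper_width": opening from 0.0 (shut) to 1.0 (fully open); "grasp_force": force on a finger pad.
Only numpy, scipy, OpenCV 4.12 (cv2) and the standard library are available. Lean on these libraries where they do the work, as an engineer would, in place of code of your own. Each camera call takes 0.05 s, during which the arm holds its last target. There are 200 camera calls.

### The job

The carving spindle is at rest: open it up so the carver can change the burr. First shut off the drip water by pushing the valve's lever round with the fingertips until it stands square across its pipe, and then push the splash guard up by its front, steadily and without flinging it, past its balance point so that it lies back against its stops and stays up by itself. Nothing is gripped: push with the outside of the closed fingers, never taking the lever or the guard's front bar between them, keep off the guard's counterweights, and leave the tools and jade lying around where they are.

Things in the scene. Friction and masses are not known exactly. Their poses are not given: they have to be found in the camera images.
- machine: Wet carving machine, fixed: green open pan 280 (x) by 230 (y) mm, 50 mm high. Origin: centre of its underside, on the bench; its front looks to its -x, to the robot; z up. Headstock box 100x65 mm, 135 mm high, centre at x -40, y +160 mm; level spindle along y at x -20 mm, 95 mm up, with a disc of radius 20 mm. Hinge brackets 125 mm high at x 110, y +-121 mm.
- guard (a joint): Splash guard's angle about its level hinge, rad: 0 shut over the spindle, growing as its front goes up and over to the back; 1.40 lying back on its rear stops. Balance at about 0.86: let go before, it falls shut; beyond, it falls slowly (damped, up to 2 s) onto the stops and stays. The front bar needs about 3.5 N upwards or 5 N level when shut, less and less towards balance.
- guard_hinge (a point): Point on the guard's hinge axis, midway between the brackets, 90 mm above the bench; the hinge axis runs along the machine's y. Axes those of the machine. The guard's two counterweights, dark steel discs 46 mm across and 26 mm thick, sit on 63 mm tails behind and below the hinge at y +-146 mm, outside the brackets, and go down and under the hinge as the guard goes up.
- guard_bar (a point): Centre of the guard's front bar: round, level, steel, 16 mm thick, 250 mm long along the machine's y, 191 mm from the hinge axis. Shut: 160 mm in front (-x) of the hinge axis, 195 mm above the bench, free below and in front. A clear bent hood 196 mm wide (top 235 mm above the bench) and two flat side arms (y +-100 mm) join it to the hinge. Highest at 281 mm. Axes turn with the guard.
- valve: Drip-water valve stand, fixed to the bench left or right of the machine: base plate 190x75 mm, two upright pipes 72 mm either side of the middle and a level pipe between them (along the stand's x, 105 mm above the bench, 21 mm thick, corner fittings 29 mm) with a brass ball valve in its middle. Origin: centre of the base plate's underside.
- valve_axis (a point): Point on the lever's upright turning axis at the lever's mid height, 150 mm above the bench, above the middle of the pipe. Axes those of the stand.
- valve_lever (a joint): Valve lever's angle, rad: 0 open (along the pipe, pointing to the stand's -x, roughly to the robot), growing clockwise seen from above, to the stop at 1.571, shut (across the pipe, pointing to the stand's +y). Stays where it is left; stiff, about 2.5 N at its end.
- lever_tip (a point): Outer end of the valve's flat level lever, 110 mm from its turning axis, 150 mm above the bench. The outer 62 mm is a black sleeve 20 mm wide, 11 mm thick, nothing beside it; the pipe's corner fitting below reaches 120 mm above the bench. Axes turn with the lever: x points from the tip to the turning axis.
- burr_stand: Bystander, loose: dark wooden block 75 by 120 by 32 mm with upright burrs, 140 mm high in all; at the other side of the machine from the valve. Origin at the centre of its underside.
- plaque: Bystander, loose: pale jade plaque 34 by 44 mm, 13 mm high with its carved flower, lying on the bench. Origin at the centre of its underside.
- dop_plate: Bystander, loose: dark round plate, 76 mm across, 16 mm thick, with jade domes, 23 mm high in all. Origin at the centre of its underside.
- brush: Bystander, loose: brush lying on the bench, about 200 mm long, low.
- caliper: Bystander, loose: steel caliper 150 mm long, 10 mm thick, lying on the bench.
- water_bottle: Bystander, loose: drinking bottle, 64 mm across, 200 mm tall. Origin at the centre of its underside.
- jade_leaf: Bystander, loose: jade leaf about 60 mm long, 11 mm thick, lying in the machine's pan near the front. Origin at the centre of its underside, under the leaf's round end.
Not all that is in view belongs to the job. What is shaped like the valve but green is not meant.

How it is judged:
By the outcome, as a careful person would: the job done as asked, in the order asked, and still so for the second after the job is handed in, with the robot touching nothing.
It also fails if it takes over 64 s, if anything falls off the work surface, if the arm or the gripper's body presses on something with over 40 N, if the wrist force passes 120 N, or if a joint passes its speed limit or range.

## Working session

There is one attempt and no reset: what is moved stays moved. The work goes in short steps, Python scripts to look and compute and a tool call to move; the robot and the scene stay as the last step left them, time stands still between calls to the robot, and variables do not carry over. Pictures are saved under pics/ and viewed, at most 10 in all, crops included, and the job is handed in when it is done.

Besides the shell and the picture viewer there is one more tool, called after "Emit:" by a JSON object that holds its "method" and its "body". jog_arm: Moves the arm, as the interface text tells. Its arguments: {"type":"object","properties":{"rows":{"type":"array","items":{"type":"object","properties":{"translation":{"type":"array","items":{"type":"number"}},"rot":{"type":"array","items":{"type":"number"}},"claw":{"type":"number"}}}},"grip_force":{"type":"number"}},"required":["rows"]}

```bash
mkdir -p pics; cat > h.py <<'E'
import numpy as np, cv2
from rig import get_obs, get_image
def K(c): return np.array([[c['fx'],0,c['cx']],[0,c['fy'],c['cy']],[0,0,1.]])
def D(c): return np.array([c['k1'],0,0,0,0.])
def onplane(c,uv,z):
    uv=np.atleast_2d(np.array(uv,float))
    n=cv2.undistortPoints(uv[:,None],K(c),D(c))[:,0]
    d=np.c_[n,np.ones(len(n))]@c['R']; o=-c['R'].T@c['t']
    return o+d*((z-o[2])/d[:,2])[:,None]
def proj(c,X):
    return cv2.projectPoints(np.atleast_2d(np.array(X,float)),cv2.Rodrigues(np.array(c['R']))[0],np.array(c['t'],float),K(c),D(c))[0][:,0]
def snap(name,f=None):
    c=get_image(name)
    c['R']=np.array(c['R']);c['t']=np.array(c['t'])
    if f: cv2.imwrite(f,cv2.cvtColor(c['color'],cv2.COLOR_RGB2BGR))
    return c
E
python3 - <<'E'
from h import *
import pickle
for n in ('top','side'):
    c=snap(n); pickle.dump(c,open(n+'.pkl','wb'))
    cv2.imwrite(f'pics/{n}1.png',cv2.resize(cv2.cvtColor(c['color'],cv2.COLOR_RGB2BGR),(800,600),interpolation=cv2.INTER_CUBIC))
    print(n,-c['R'].T@c['t'],c['R'][2],c['fx'],c['k1'])
print(get_obs())
E
```

```text
top [ 0.29194416 -0.0436597   1.2183401 ] [ 0.16209095 -0.02154743 -0.98654054] 400.7846965234464 0.002427181649466746
side [ 0.03267271 -0.81362653  1.04115707] [ 0.37312091  0.60365108 -0.70454678] 354.56579555395194 -0.04496139080811061
{'t': 0.1, 'joints': array([ 1.03179245e+00,  3.26864621e-01, -1.93442030e-01,  1.05198021e+00,
       -2.30996382e-05,  1.43663123e+00]), 'joint_vel': array([ 0.00038144, -0.00220835,  0.00099661, -0.00097814, -0.00097902,
        0.00026207]), 'effort': array([ 4.50238622e-04, -4.44238508e+01,  2.63038337e+01,  7.84464326e-03,
       -1.21713174e-04,  3.75352400e-06]), 'eef_pos': array([0.2163534 , 0.50512625, 0.23059881]), 'eef_rot': array([ 2.01039842e-01,  9.79582782e-01, -7.07262484e-04, -2.35233733e-04]), 'wrist_force': array([-0.09285098, -0.85659727,  0.17388387]), 'moment': array([0.00883305, 0.0004195 , 0.00435427]), 'grasp_force': 0.0, 'gripper_width': 0.998735262160917}
```

View pics/top1.png

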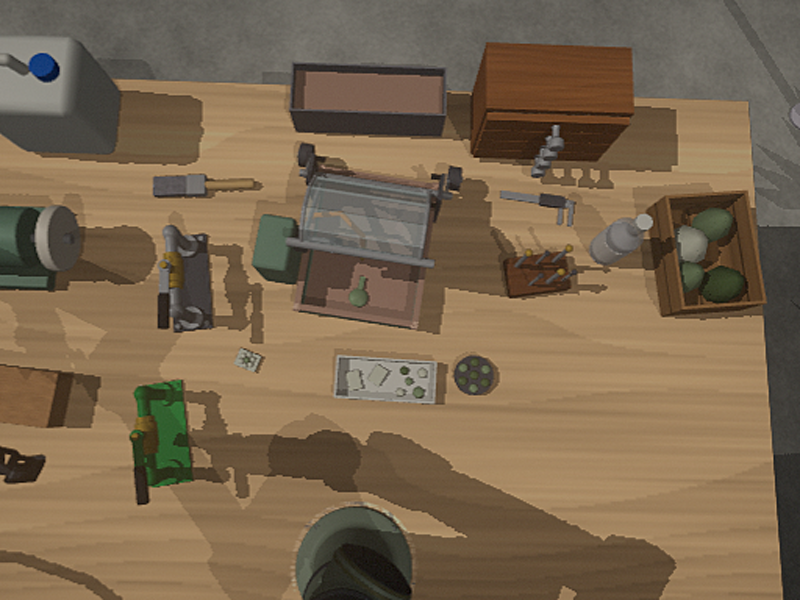

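View pics/side1.png

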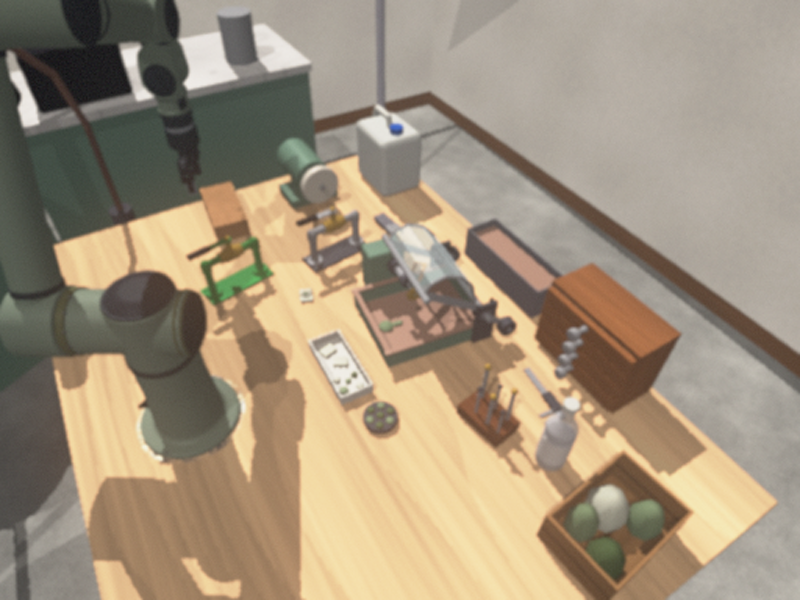

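The top view shows two valve-shaped stands, in 800×600 pixels: a grey one with a brass valve at (185,280) and a green one at (160,440). The grey one next to the machine's left side is the one meant, since green is excluded. Its black sleeve is near (163,310). The guard bar runs from (288,240) to (433,264). I'll confirm in a crop and measure.

```bash
python3 - <<'E'
from h import *
import pickle
c=pickle.load(open('top.pkl','rb')); s=pickle.load(open('side.pkl','rb'))
S=lambda *p: np.array(p,float)/1.5625
np.set_printoptions(precision=3,suppress=True)
im=c['color']; 
g=im.max(2); 
m=((g<55)).astype(np.uint8); m[:, :]*=1
roi=np.zeros_like(m); roi[180:215,98:112]=1
ys,xs=np.nonzero(m*roi); print('sleeve px',xs.min(),xs.max(),ys.min(),ys.max())
r=cv2.minAreaRect(np.c_[xs,ys].astype(np.float32)); print(r); print(onplane(c,cv2.boxPoints(r),.155))
print('bar',onplane(c,S([288,240],[433,264]),.203))
print('pan front corners',onplane(c,S([298,310],[418,327]),.05))
a=cv2.cvtColor(im,cv2.COLOR_RGB2BGR)
A=cv2.resize(a[130:220,90:290],(800,360),interpolation=cv2.INTER_CUBIC)
b=cv2.cvtColor(s['color'],cv2.COLOR_RGB2BGR)
B=cv2.resize(b[120:180,180:340],(640,240),interpolation=cv2.INTER_CUBIC); B=cv2.copyMakeBorder(B,0,0,0,160,0)
cv2.imwrite('pics/crop.png',np.vstack([A,B]))
E
```

```text
sleeve px 101 111 184 209
((106.0, 196.5), (25.0, 10.0), 90.0)
[[0.483 0.343 0.155]
 [0.484 0.317 0.155]
 [0.417 0.311 0.155]
 [0.416 0.338 0.155]]
bar [[ 0.561  0.118  0.203]
 [ 0.528 -0.124  0.203]]
pan front corners [[ 0.467  0.117  0.05 ]
 [ 0.441 -0.109  0.05 ]]
```

View pics/crop.png

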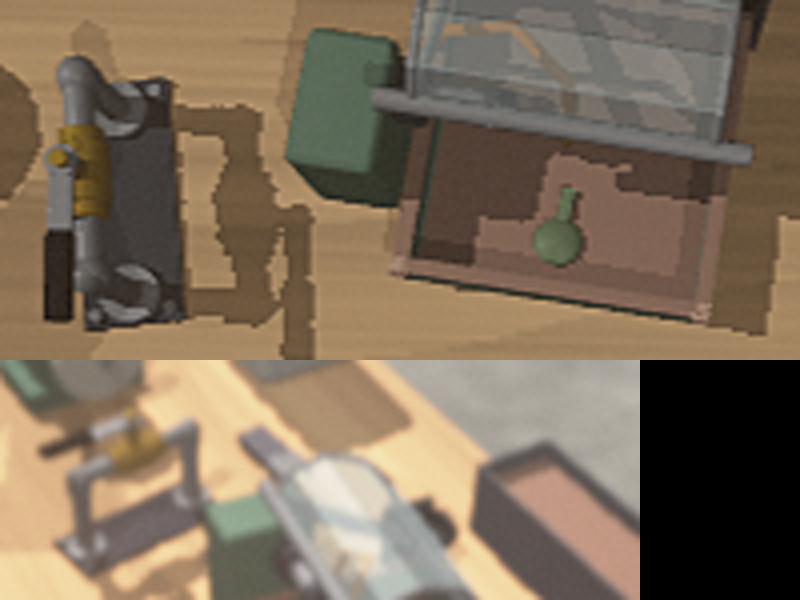

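The crop confirms the grey stand with the brass ball valve. In crop pixels its bolt is at (60,157) and its sleeve runs from (45..72, 230) to (321), pointing to the robot (lever open). Next I'll compute the lever geometry and check it in the side view.

```bash
python3 - <<'E'
from h import *
import pickle
c=pickle.load(open('top.pkl','rb')); s=pickle.load(open('side.pkl','rb'))
np.set_printoptions(precision=3,suppress=True)
C=lambda *p: np.array(p,float)/4+[90,130]-.4
tip=onplane(c,C([58,321]),.1555)[0]; inn=onplane(c,C([60,231]),.1555)[0]; ax=onplane(c,C([60,157]),.165)[0]
print('tip',tip,'inner',inn,'axis',ax, np.linalg.norm((tip-ax)[:2]),np.linalg.norm((tip-inn)[:2]))
print('stand base corners',onplane(c,C([82,328],[186,318],[175,82]),.006))
# predicted in side crop (scale 4, offset 180,120; +360 rows)
print('side tip/axis px',(proj(s,[tip,ax])+.4-[180,120])*4+[0,360])
bc=onplane(c,C([375,98],[750,155]),.203); print('bar',bc,np.linalg.norm(bc[0]-bc[1]),(proj(s,bc)+.4-[180,120])*4+[0,360])
E
```

```text
tip [0.414 0.329 0.155] inner [0.475 0.333 0.155] axis [0.523 0.334 0.165] 0.10885878871916767 0.06050751534440503
stand base corners [[0.427 0.363 0.006]
 [0.436 0.286 0.006]
 [0.62  0.308 0.006]]
side tip/axis px [[ 39.285 450.632]
 [132.034 409.961]]
bar [[ 0.56   0.121  0.203]
 [ 0.529 -0.124  0.203]] 0.24643243465464912 [[262.282 478.925]
 [374.862 646.48 ]]
```

Emit:
{"method": "jog_arm", "body": {"rows": [{"translation": [4,-4,0],"rot": [0,0,0],"claw": -1},{"translation": [8,-8,0],"rot": [0,0,0],"claw": -1},{"translation": [12,-11.5,0],"rot": [0,0,0],"claw": -1},{"translation": [16,-15.5,0],"rot": [0,0,0],"claw": -1},{"translation": [20,-19,0],"rot": [0,0,0],"claw": -1},{"translation": [22.7,-21.5,0],"rot": [0,0,0],"claw": -1},{"translation": [22.7,-21.5,0],"rot": [0,0,0],"claw": -1},{"translation": [22.7,-21.5,0],"rot": [0,0,0],"claw": -1},{"translation": [22.7,-21.5,0],"rot": [0,0,0],"claw": -1},{"translation": [22.7,-21.5,0],"rot": [0,0,0],"claw": -1}]}}

```text
t: 1.35
eef_pos: [0.4429, 0.2913, 0.2313]
eef_rot: [0.2, 0.98, -0.0, -0.0]
wrist_force: [0.1, 0.6, -0.1]
gripper_width: 0.001
grasp_force: 0.0
```

```bash
cat > path.py <<'E'
import numpy as np
np.set_printoptions(precision=1,suppress=True)
ax=np.array([.523,.334]); P0=np.array([.443,.290]); r=.082
for psi in np.arange(186,90,-6.):
    u=np.array([np.cos(np.radians(psi)),np.sin(np.radians(psi))]); f=psi-90
    n=np.array([np.cos(np.radians(f)),np.sin(np.radians(f))])
    d=.010+.0145*abs(np.cos(np.radians(f-67)))+.011*abs(np.sin(np.radians(f-67)))
    p=ax+r*u-d*n; print(psi,(p-P0)*100)
E
python3 path.py; python3 - <<'E'
from h import *
o=get_obs();print(o['t'],o['eef_pos'],o['gripper_width'],o['wrist_force'])
s=snap('side'); 
cv2.imwrite('pics/s2.png',cv2.resize(cv2.cvtColor(s['color'][60:260,100:360],cv2.COLOR_RGB2BGR),(780,600),interpolation=cv2.INTER_CUBIC))
E
```

```text
186.0 [0.1 0.8]
180.0 [-0.2  1.6]
174.0 [-0.4  2.6]
168.0 [-0.6  3.5]
162.0 [-0.6  4.5]
156.0 [-0.5  5.5]
150.0 [-0.4  6.3]
144.0 [-0.2  7.1]
138.0 [0.1 7.9]
132.0 [0.4 8.6]
126.0 [0.9 9.4]
120.0 [ 1.5 10.1]
114.0 [ 2.1 10.7]
108.0 [ 2.8 11.3]
102.0 [ 3.6 11.9]
96.0 [ 4.5 12.3]
1.35 [0.44286752 0.29130773 0.23131501] 0.0007879694242703667 [ 0.05568265  0.5671397  -0.07360939]
```

View pics/s2.png

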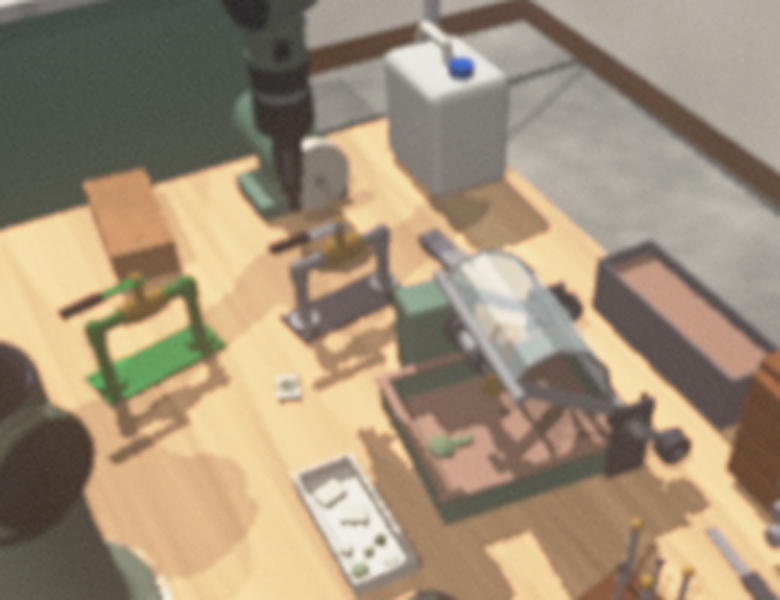

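The side view shows the closed fingertips at (293,205), above and beside the lever at (275–340, 225–248), with a clear way down. Now I descend and push most of the way.

Emit:
{"method": "jog_arm", "body": {"rows": [{"translation": [0,0,-3.5],"claw": -1},{"translation": [0,0,-7],"claw": -1},{"translation": [0,0,-9.7],"claw": -1},{"translation": [0.1,0.4,-9.7],"claw": -1},{"translation": [0,0.8,-9.7],"claw": -1},{"translation": [-0.1,1.2,-9.7],"claw": -1},{"translation": [-0.2,1.6,-9.7],"claw": -1},{"translation": [-0.3,2.1,-9.7],"claw": -1},{"translation": [-0.4,2.6,-9.7],"claw": -1},{"translation": [-0.5,3.1,-9.7],"claw": -1},{"translation": [-0.6,3.5,-9.7],"claw": -1},{"translation": [-0.6,4,-9.7],"claw": -1},{"translation": [-0.6,4.5,-9.7],"claw": -1},{"translation": [-0.6,5,-9.7],"claw": -1},{"translation": [-0.5,5.5,-9.7],"claw": -1},{"translation": [-0.4,6.3,-9.7],"claw": -1},{"translation": [-0.2,7.1,-9.7],"claw": -1},{"translation": [0.1,7.9,-9.7],"claw": -1},{"translation": [0.4,8.6,-9.7],"claw": -1},{"translation": [0.4,8.6,-9.7],"claw": -1}]}}

```text
validation failed for argument at $.ro...
```

```bash
python3 - <<'E'
from h import *
c=snap('top')
cv2.imwrite('pics/t3.png',cv2.resize(cv2.cvtColor(c['color'][120:240,60:220],cv2.COLOR_RGB2BGR),(640,480),interpolation=cv2.INTER_CUBIC))
E
```

```text
(no output)
```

View pics/t3.png

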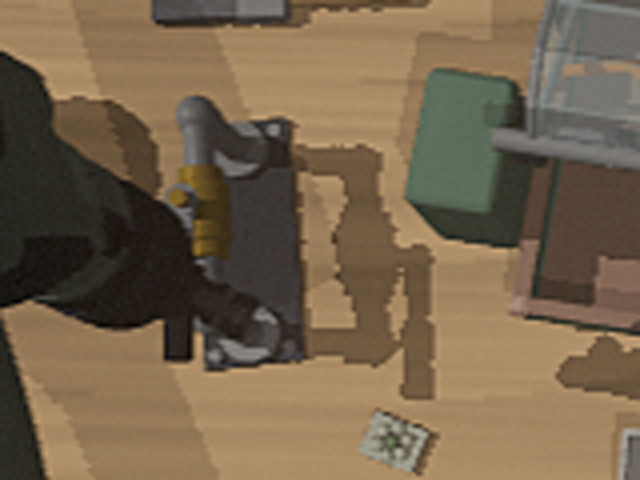

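The call was refused because "rot" was missing, so nothing moved. The top view shows the fingertip around (245,315), right of the lever (180,340), as wanted. I'll repeat with "rot".

Emit:
{"method": "jog_arm", "body": {"rows": [{"translation": [0,0,-3.5],"rot": [0,0,0],"claw": -1},{"translation": [0,0,-7],"rot": [0,0,0],"claw": -1},{"translation": [0,0,-9.7],"rot": [0,0,0],"claw": -1},{"translation": [0.1,0.4,-9.7],"rot": [0,0,0],"claw": -1},{"translation": [0,0.8,-9.7],"rot": [0,0,0],"claw": -1},{"translation": [-0.1,1.2,-9.7],"rot": [0,0,0],"claw": -1},{"translation": [-0.2,1.6,-9.7],"rot": [0,0,0],"claw": -1},{"translation": [-0.3,2.1,-9.7],"rot": [0,0,0],"claw": -1},{"translation": [-0.4,2.6,-9.7],"rot": [0,0,0],"claw": -1},{"translation": [-0.5,3.1,-9.7],"rot": [0,0,0],"claw": -1},{"translation": [-0.6,3.5,-9.7],"rot": [0,0,0],"claw": -1},{"translation": [-0.6,4,-9.7],"rot": [0,0,0],"claw": -1},{"translation": [-0.6,4.5,-9.7],"rot": [0,0,0],"claw": -1},{"translation": [-0.6,5,-9.7],"rot": [0,0,0],"claw": -1},{"translation": [-0.5,5.5,-9.7],"rot": [0,0,0],"claw": -1},{"translation": [-0.4,6.3,-9.7],"rot": [0,0,0],"claw": -1},{"translation": [-0.2,7.1,-9.7],"rot": [0,0,0],"claw": -1},{"translation": [0.1,7.9,-9.7],"rot": [0,0,0],"claw": -1},{"translation": [0.4,8.6,-9.7],"rot": [0,0,0],"claw": -1},{"translation": [0.4,8.6,-9.7],"rot": [0,0,0],"claw": -1}]}}

```text
t: 3.95
eef_pos: [0.4477, 0.3778, 0.1342]
eef_rot: [0.201, 0.98, 0.001, -0.0]
wrist_force: [0.2, -0.1, -0.5]
gripper_width: 0.003
grasp_force: 0.1
```

```bash
python3 - <<'E'
from h import *
c=snap('top');s=snap('side')
f=lambda i:cv2.resize(cv2.cvtColor(i,cv2.COLOR_RGB2BGR),(400,400),interpolation=cv2.INTER_CUBIC)
cv2.imwrite('pics/t4.png',np.hstack([f(c['color'][130:230,70:170]),f(s['color'][90:190,150:250])]))
E
```

```text
(no output)
```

View pics/t4.png

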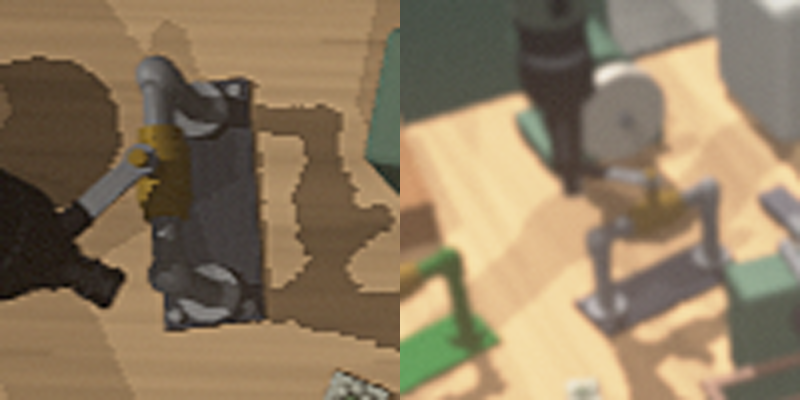

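The lever has turned about 50° (bolt at (138,158), arm going to (80,215)) with the fingers behind it. I'll continue to the stop.

Emit:
{"method": "jog_arm", "body": {"rows": [{"translation": [0.25,0.4,0],"rot": [0,0,0],"claw": -1},{"translation": [0.5,0.8,0],"rot": [0,0,0],"claw": -1},{"translation": [0.8,1.2,0],"rot": [0,0,0],"claw": -1},{"translation": [1.1,1.5,0],"rot": [0,0,0],"claw": -1},{"translation": [1.4,1.8,0],"rot": [0,0,0],"claw": -1},{"translation": [1.7,2.1,0],"rot": [0,0,0],"claw": -1},{"translation": [2.1,2.4,0],"rot": [0,0,0],"claw": -1},{"translation": [2.4,2.7,0],"rot": [0,0,0],"claw": -1},{"translation": [2.8,3,0],"rot": [0,0,0],"claw": -1},{"translation": [3.2,3.3,0],"rot": [0,0,0],"claw": -1},{"translation": [3.6,3.5,0],"rot": [0,0,0],"claw": -1},{"translation": [4,3.7,0],"rot": [0,0,0],"claw": -1}]}}

```text
t: 5.55
eef_pos: [0.4878, 0.4138, 0.1343]
eef_rot: [0.201, 0.98, 0.0, -0.0]
wrist_force: [-2.1, -2.7, -0.3]
gripper_width: 0.001
grasp_force: 1.3
```

Now forward in small steps to feel the stop.

Emit:
{"method": "jog_arm", "body": {"rows": [{"translation": [0.2,0,0],"rot": [0,0,0],"claw": -1},{"translation": [0.4,0,0],"rot": [0,0,0],"claw": -1},{"translation": [0.4,0,0],"rot": [0,0,0],"claw": -1}]}}

```text
t: 5.92
eef_pos: [0.49, 0.4142, 0.1342]
eef_rot: [0.201, 0.98, 0.0, -0.002]
wrist_force: [-6.7, -0.0, 1.8]
gripper_width: 0.003
grasp_force: 3.2
```

Emit:
{"method": "jog_arm", "body": {"rows": [{"translation": [0.2,0,0],"rot": [0,0,0],"claw": -1},{"translation": [0.4,0,0],"rot": [0,0,0],"claw": -1},{"translation": [0.4,0,0],"rot": [0,0,0],"claw": -1}]}}

```text
t: 6.3
eef_pos: [0.4903, 0.4143, 0.1341]
eef_rot: [0.2, 0.98, -0.0, -0.005]
wrist_force: [-16.0, -0.3, 7.6]
gripper_width: 0.003
grasp_force: 7.9
```

The stop is felt: x stands at 0.490 and force rises to 16 N. I'll back off, lift, and cross to the front of the guard.

Emit:
{"method": "jog_arm", "body": {"rows": [{"translation": [-3,0,0],"rot": [0,0,0],"claw": -1},{"translation": [-6,0,0],"rot": [0,0,0],"claw": -1},{"translation": [-6,0,5],"rot": [0,0,0],"claw": -1},{"translation": [-6.5,0,10],"rot": [0,0,0],"claw": -1},{"translation": [-7,0,15],"rot": [0,0,0],"claw": -1},{"translation": [-8,-4,17],"rot": [0,0,4],"claw": -1},{"translation": [-9,-9,17],"rot": [0,0,8],"claw": -1},{"translation": [-10,-14,17],"rot": [0,0,12],"claw": -1},{"translation": [-11,-19,17],"rot": [0,0,15.7],"claw": -1},{"translation": [-11,-24,17],"rot": [0,0,15.7],"claw": -1},{"translation": [-11,-29,17],"rot": [0,0,15.7],"claw": -1},{"translation": [-11,-34,17],"rot": [0,0,15.7],"claw": -1},{"translation": [-11,-38,17],"rot": [0,0,15.7],"claw": -1},{"translation": [-11,-41,17],"rot": [0,0,15.7],"claw": -1},{"translation": [-11,-41,17],"rot": [0,0,15.7],"claw": -1}]}}

```text
t: 8.18
eef_pos: [0.3868, 0.0019, 0.305]
eef_rot: [0.067, 0.998, -0.0, 0.002]
wrist_force: [-0.4, 0.3, -0.5]
gripper_width: 0.001
grasp_force: 0.0
```

Emit:
{"method": "jog_arm", "body": {"rows": [{"translation": [0,0,0],"rot": [-1.2,-8.9,0],"claw": -1},{"translation": [0,0,0],"rot": [-2.4,-17.8,0],"claw": -1},{"translation": [0,0,0],"rot": [-3.6,-26.7,0],"claw": -1},{"translation": [0,0,0],"rot": [-4.6,-34.7,0],"claw": -1},{"translation": [0,0,0],"rot": [-4.6,-34.7,0],"claw": -1}]}}

```text
t: 8.8
eef_pos: [0.3831, 0.0048, 0.3027]
eef_rot: [0.062, 0.952, -0.019, 0.3]
wrist_force: [0.1, 0.4, 0.1]
gripper_width: 0.002
grasp_force: 0.0
```

```bash
python3 - <<'E'
from h import *
from scipy.spatial.transform import Rotation as Ro
o=get_obs(); print(o['joints'],o['eef_pos'],Ro.from_quat(o['eef_rot']).as_matrix())
c=snap('top')
cv2.imwrite('pics/t5.png',cv2.resize(cv2.cvtColor(c['color'][110:260,70:290],cv2.COLOR_RGB2BGR),(792,540),interpolation=cv2.INTER_CUBIC))
# guard path: tool shift
m=np.array([.991,-.13]); bar0=np.array([.545,-.002]); h=bar0+.16*m
t=np.radians(35)
for th in np.arange(0,1.25,.1):
    a=np.arctan2(.105,-.16)-th; b=.191*np.array([np.cos(a),np.sin(a)])
    nrm=np.array([np.cos(t),np.sin(t)]); z=np.array([np.sin(t),-np.cos(t)])
    q=b-(.008+.011)*nrm+.025*z
    print(round(th,1),np.round(np.r_[h+q[0]*m,.09+q[1]],3))
E
```

```text
[-0.22480673 -0.53196952 -0.94891744  0.54580642  0.05444062 -0.07804349] [0.38307352 0.00484803 0.30272631] [[-8.12671278e-01  1.29319694e-01  5.68191702e-01]
 [ 1.05976915e-01  9.91602953e-01 -7.41112469e-02]
 [-5.73004613e-01 -1.28778550e-05 -8.19552142e-01]]
0.0 [ 0.544 -0.002  0.163]
0.1 [ 0.555 -0.003  0.179]
0.2 [ 0.568 -0.005  0.193]
0.3 [ 0.582 -0.007  0.206]
0.4 [ 0.597 -0.009  0.217]
0.5 [ 0.613 -0.011  0.227]
0.6 [ 0.63  -0.013  0.235]
0.7 [ 0.648 -0.016  0.242]
0.8 [ 0.667 -0.018  0.246]
0.9 [ 0.685 -0.02   0.249]
1.0 [ 0.704 -0.023  0.25 ]
1.1 [ 0.723 -0.025  0.248]
1.2 [ 0.742 -0.028  0.245]
```

View pics/t5.png

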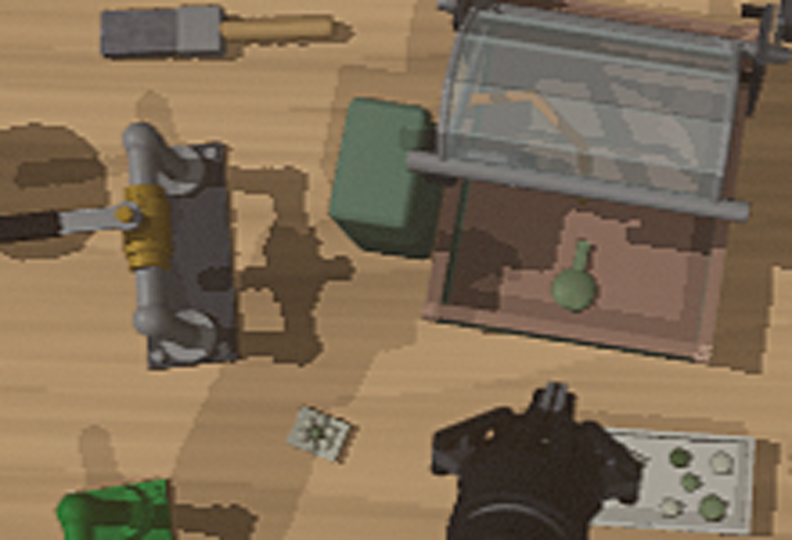

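The lever now points left along (0..115, 225) from the bolt (125,213), square across the pipe. The fingers are in front of the guard. I'll go below and in front of the bar.

Emit:
{"method": "jog_arm", "body": {"rows": [{"translation": [3,0,-4],"rot": [0,0,0],"claw": -1},{"translation": [6,0,-8],"rot": [0,0,0],"claw": -1},{"translation": [8,0,-12],"rot": [0,0,0],"claw": -1},{"translation": [10.5,0,-15],"rot": [0,0,0],"claw": -1},{"translation": [12.5,-0.3,-15],"rot": [0,0,0],"claw": -1},{"translation": [14.3,-0.5,-15],"rot": [0,0,0],"claw": -1},{"translation": [14.3,-0.5,-15],"rot": [0,0,0],"claw": -1}]}}

```text
t: 9.72
eef_pos: [0.5318, -0.0017, 0.1552]
eef_rot: [0.062, 0.951, -0.02, 0.301]
wrist_force: [-0.0, 0.5, 0.3]
gripper_width: 0.001
grasp_force: 0.0
```

Emit:
{"method": "jog_arm", "body": {"rows": [{"translation": [0.6,0,0.4],"rot": [0,0,0],"claw": -1},{"translation": [1.2,0,0.8],"rot": [0,0,0],"claw": -1},{"translation": [1.6,0,1.3],"rot": [0,0,0],"claw": -1},{"translation": [1.9,0,1.8],"rot": [0,0,0],"claw": -1},{"translation": [2.3,-0.1,2.4],"rot": [0,0,0],"claw": -1},{"translation": [2.9,-0.2,3.1],"rot": [0,0,0],"claw": -1},{"translation": [3.6,-0.3,3.8],"rot": [0,0,0],"claw": -1},{"translation": [4.3,-0.4,4.5],"rot": [0,0,0],"claw": -1},{"translation": [5,-0.5,5.1],"rot": [0,0,0],"claw": -1},{"translation": [5.7,-0.6,5.7],"rot": [0,0,0],"claw": -1},{"translation": [6.5,-0.7,6.2],"rot": [0,0,0],"claw": -1},{"translation": [7.3,-0.8,6.7],"rot": [0,0,0],"claw": -1},{"translation": [8.1,-0.9,7.2],"rot": [0,0,0],"claw": -1},{"translation": [8.1,-0.9,7.2],"rot": [0,0,0],"claw": -1}]}}

```text
t: 11.48
eef_pos: [0.6113, -0.0108, 0.2275]
eef_rot: [0.062, 0.951, -0.02, 0.301]
wrist_force: [-1.8, 0.4, -0.1]
gripper_width: -0.003
grasp_force: 0.5
```

```bash
python3 - <<'E'
from h import *
c=snap('top');s=snap('side')
f=lambda i:cv2.resize(cv2.cvtColor(i,cv2.COLOR_RGB2BGR),(400,400),interpolation=cv2.INTER_CUBIC)
cv2.imwrite('pics/t6.png',np.hstack([f(c['color'][90:220,160:290]),f(s['color'][110:240,200:330])]))
E
```

```text
(no output)
```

View pics/t6.png

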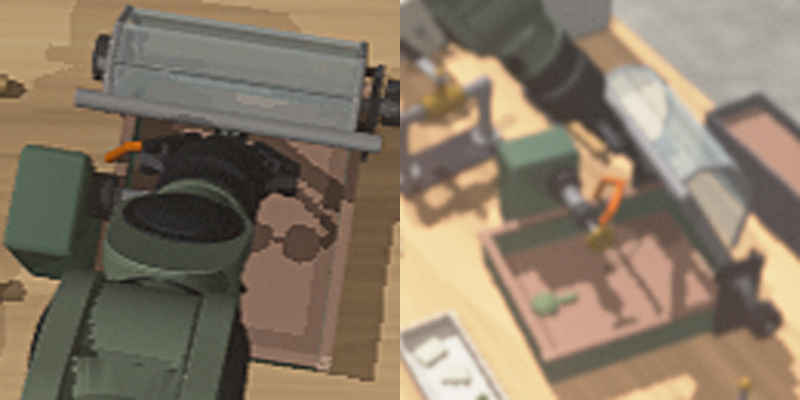

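The guard is partly up: the bar now runs from (75,97) to (380,143) in the top view and is pushed at its middle. I'll go on past the balance point.

Emit:
{"method": "jog_arm", "body": {"rows": [{"translation": [0.8,-0.1,0.4],"rot": [0,0,0],"claw": -1},{"translation": [1.7,-0.2,0.8],"rot": [0,0,0],"claw": -1},{"translation": [2.6,-0.4,1.2],"rot": [0,0,0],"claw": -1},{"translation": [3.5,-0.5,1.5],"rot": [0,0,0],"claw": -1},{"translation": [4.2,-0.6,1.7],"rot": [0,0,0],"claw": -1},{"translation": [4.8,-0.7,1.8],"rot": [0,0,0],"claw": -1},{"translation": [5.4,-0.7,1.9],"rot": [0,0,0],"claw": -1},{"translation": [6,-0.8,2],"rot": [0,0,0],"claw": -1},{"translation": [6.6,-0.9,2.1],"rot": [0,0,0],"claw": -1},{"translation": [7.2,-0.9,2.2],"rot": [0,0,0],"claw": -1},{"translation": [7.8,-1,2.3],"rot": [0,0,0],"claw": -1},{"translation": [8.4,-1.1,2.3],"rot": [0,0,0],"claw": -1},{"translation": [9.1,-1.2,2.3],"rot": [0,0,0],"claw": -1},{"translation": [9.7,-1.2,2.3],"rot": [0,0,0],"claw": -1},{"translation": [10.3,-1.3,2.2],"rot": [0,0,0],"claw": -1},{"translation": [11,-1.4,2.1],"rot": [0,0,0],"claw": -1},{"translation": [11,-1.4,2.1],"rot": [0,0,0],"claw": -1}]}}

```text
t: 13.7
eef_pos: [0.7201, -0.0245, 0.2472]
eef_rot: [0.062, 0.952, -0.02, 0.3]
wrist_force: [-0.2, -0.5, 1.4]
gripper_width: 0.002
grasp_force: 0.0
```

Emit:
{"method": "jog_arm", "body": {"rows": [{"translation": [0,0,0],"rot": [0,0,0],"claw": -1},{"translation": [0,0,0],"rot": [0,0,0],"claw": -1},{"translation": [-2,0,0],"rot": [0,0,0],"claw": -1},{"translation": [-5,0,0],"rot": [0,0,0],"claw": -1},{"translation": [-9,0,2],"rot": [0,0,0],"claw": -1},{"translation": [-14,0,4],"rot": [0,0,0],"claw": -1},{"translation": [-19,0,6],"rot": [0,0,0],"claw": -1},{"translation": [-24,0,7],"rot": [0,0,0],"claw": -1},{"translation": [-28,0,8],"rot": [0,0,0],"claw": -1},{"translation": [-30,0,8],"rot": [0,0,0],"claw": -1},{"translation": [-30,0,8],"rot": [0,0,0],"claw": -1},{"translation": [-30,0,8],"rot": [0,0,0],"claw": -1},{"translation": [-30,0,8],"rot": [0,0,0],"claw": -1},{"translation": [-30,0,8],"rot": [0,0,0],"claw": -1},{"translation": [-30,0,8],"rot": [0,0,0],"claw": -1},{"translation": [-30,0,8],"rot": [0,0,0],"claw": -1},{"translation": [-30,0,8],"rot": [0,0,0],"claw": -1},{"translation": [-30,0,8],"rot": [0,0,0],"claw": -1},{"translation": [-30,0,8],"rot": [0,0,0],"claw": -1},{"translation": [-30,0,8],"rot": [0,0,0],"claw": -1}]}}

```text
t: 16.2
eef_pos: [0.4196, -0.0244, 0.3273]
eef_rot: [0.062, 0.952, -0.02, 0.3]
wrist_force: [0.1, -0.9, -0.1]
gripper_width: -0.003
grasp_force: 0.0
```

```bash
python3 - <<'E'
from h import *
c=snap('top')
cv2.imwrite('pics/t7.png',cv2.resize(cv2.cvtColor(c['color'],cv2.COLOR_RGB2BGR),(800,600),interpolation=cv2.INTER_CUBIC))
E
```

```text
(no output)
```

View pics/t7.png

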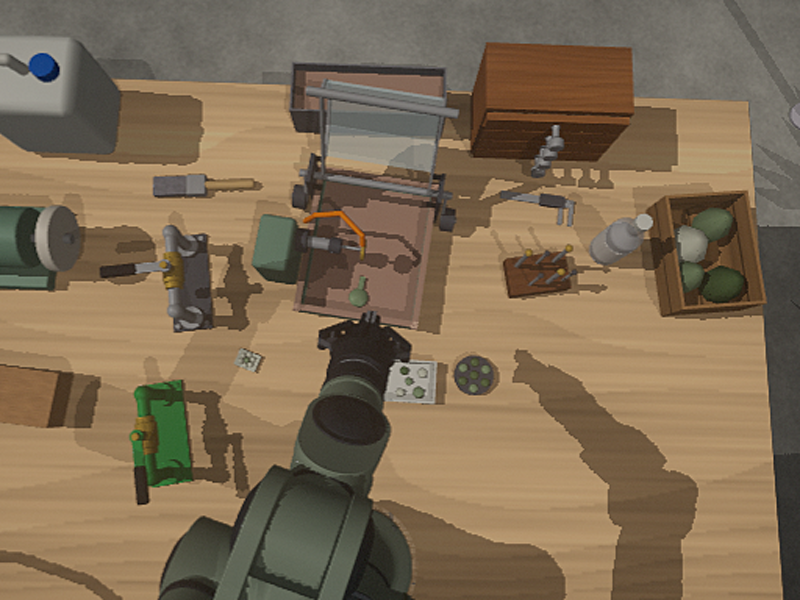

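The guard lies back, with its bar from (305,92) to (457,113). The lever runs from its bolt at (167,268) to its tip at (101,271). I'll check both angles.

```bash
python3 - <<'E'
from h import *
c=snap('top'); np.set_printoptions(precision=3,suppress=True)
S=lambda *p: np.array(p,float)/1.5625-.2
a=onplane(c,S([101,271]),.1555)[0]; b=onplane(c,S([167,268]),.165)[0]; d=a-b
print('lever dir deg',np.degrees(np.arctan2(d[1],d[0])),np.hypot(*d[:2]),'want ~96.7')
print('bar centre px at 1.4 / 1.2',proj(c,[[.779,-.034,.273],[.742,-.029,.285]])*1.5625,'seen ~',(381,102))
E
```

```text
lever dir deg 93.30750226364164 0.11497694577097642 want ~96.7
bar centre px at 1.4 / 1.2 [[383.491 100.763]
 [379.716 118.804]] seen ~ (381, 102)
```

The bar is where 1.40 rad puts it, and the lever is at its stop, square across the pipe. Handing in.

```bash
python3 -c "
from rig import job_done; print(job_done())"
```

```text
the job is handed in; nothing more can be done
None
```

I shut the drip valve first, pushing its lever to the stop square across the pipe. Then I pushed the splash guard up past balance; it lies back on its stops by itself, the arm is clear of everything, and the job is handed in at about 16 s of the 64 s.

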